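Ready the break tester: sweep off the ferrite pieces and zero the peak pointer

TASK

Get the break tester ready for its next test: with the scraper block, sweep all three pieces of broken ferrite off the plate into the catch tray (do not touch them with the fingers), and stand the scraper back upright in the middle of its mat. Then turn the dial's reset knob back until the red peak pointer rests at its zero stop, and let go. Leave the other things on the bench where they are.

Things in the scene. Friction and masses are not known exactly. Their poses are not given: they have to be found in the camera images.
- tester: Break tester, fixed. Origin at bench level, mid-way between its blue jaws. Own +x points away from the robot, +y left. Aluminium plate: surface 45 above bench, own x -80 (edge over the tray) to +90 (rear, open), own y +-60 between jaws 12 thick and 65 high. Dark catch tray in front (own -x). Cream dial housing at own y -72 to -198, 65 high. Black handwheel at own y +72 to +108, x 40, 66 high
- plate (a point): Middle of the plate's surface, 45 above the bench; axes as the tester's
- tray (a point): Centre of the catch tray's inner floor, 4 above the bench; axes as the tester's. Inside 102 (own x) x 137 (own y), rim 35 above the bench. The plate's front edge lies directly over the tray's rear wall
- peak (a joint): Angle of the reset knob and its red peak pointer, rad. 0 = on the zero stop (pointer at the broad green mark); grows clockwise seen from above, to 4.71 at full scale, so zeroing is a counterclockwise turn seen from above. Starts between 0.8 and 2.3; friction 0.04 N m, no spring, stays where left; rigid stop at 0
- knob (a point): Point on the knob's vertical axis at grip height, 93 above the bench (28 above the housing's top). Own x = direction of the red pointer and of the black grip bar: 42 long (own x), 14 wide (own y), from 9 to 34 above the housing; under it a round skirt 38 across. On the zero stop own x points along (-0.707, +0.707) in the tester's frame, i.e. tester yaw + 135 degrees
- scraper: Loose scraper block, 110 to 225 g, standing on its mat. Origin at the centre of its underside. Yellow foot 30 (own x) x 108 (own y) x 26 high; on it, centred, an orange handle 24 (own x) x 60 (own y), from 26 to 70 above the underside. It wipes with its long 108 face, which leaves 6 to each jaw
- mat: Black rubber mat fixed on the bench, 100 (own x) x 150 (own y) x 3 thick, origin at the centre of its underside; the scraper stands in its middle, on the left or on the right of the tester
- piece_a: One of three dark grey arc-shaped pieces of a broken ferrite ring lying on the plate, about 22 long, 11 wide, 12 high, 12 g. Origin within about 1 of its middle, half-way up its height
- piece_b: One of three dark grey arc-shaped pieces of a broken ferrite ring lying on the plate, about 22 long, 11 wide, 12 high, 12 g. Origin within about 1 of its middle, half-way up its height
- piece_c: One of three dark grey arc-shaped pieces of a broken ferrite ring lying on the plate, about 22 long, 11 wide, 12 high, 12 g. Origin within about 1 of its middle, half-way up its height
- multimeter: Bystander, loose: yellow multimeter lying flat, 150 x 78 x 36 high; not to be disturbed. Origin at the centre of its underside
- bottle: Bystander, loose: standing water bottle, 64 across, 200 high; not to be disturbed. Origin at the centre of its underside
- screwdriver: Bystander, loose: red-handled screwdriver lying down behind the tester; not to be disturbed
- solder_spool: Bystander, loose: grey solder spool standing on its flange, 60 across, 50 high; not to be disturbed. Origin at the centre of its underside
- capacitor: Bystander, loose: standing blue capacitor can, 36 across, 60 high; not to be disturbed. Origin at the centre of its underside
- core: Bystander, loose: whole dark ferrite ring lying flat, 40 across, 12 high; not to be disturbed. Origin at the centre of its underside
- mouse: Bystander, loose: black computer mouse; not to be disturbed. Origin at the centre of its underside
There are look-alikes about, which are no part of the job. What is shaped like the scraper but green is not meant. There is more than one size of the mat; the one meant has the size given above.

How it is judged (in metres and radians):
On the way, in this order (a step that is already met when the one before it is completed fails the run):
1. all three ferrite pieces are in the catch tray (x of piece_a in the frame of tray between -0.055 and 0.055 m and y of piece_a in the frame of tray between -0.07 and 0.07 m and z of each of piece_a, piece_b, piece_c in the frame of tray below 0.034 m and x of piece_b in the frame of tray between -0.055 and 0.055 m and y of piece_b in the frame of tray between -0.07 and 0.07 m and x of piece_c in the frame of tray between -0.055 and 0.055 m and y of piece_c in the frame of tray between -0.07 and 0.07 m), for 0.2 s.
2. the scraper stands upright on its mat, released (x of scraper in the frame of mat between -0.04 and 0.04 m and y of scraper in the frame of mat between -0.03 and 0.03 m and z of scraper in the frame of mat below 0.01 m and angle between scraper's own z axis and vertical below 0.1 rad and contact force between the fingers and scraper below 0.1 N), for 0.2 s.
3. the reset knob is back on its zero stop (value of joint peak below 0.06 rad), for 0.2 s.
At the end, for the whole second after the job is handed in: All three pieces lie in the catch tray (centres inside its walls and below its rim), at rest; the scraper stands upright (within 0.1 rad) on its mat, released, its centre within 40 mm (mat's x) and 30 mm (mat's y) of the mat's centre; the peak knob is released within 0.06 rad of its zero stop (all of step 1 and all of step 2 and value of joint peak below 0.06 rad and linear speed of each of piece_a, piece_b, piece_c, scraper below 0.02 m/s and velocity of joint peak between -0.05 and 0.05 rad/s); the robot touches nothing.
It fails at once if the fingers touch a ferrite piece (contact force between the fingers and piece_a above 0.5 N or contact force between the fingers and piece_b above 0.5 N or contact force between the fingers and piece_c above 0.5 N).
It fails at once if a bystander is shifted by more than 40 mm (distance of any of multimeter, bottle, screwdriver, solder_spool, capacitor, core, mouse from where it was at the start of the episode above 0.04 m).
It also fails if it takes over 72 s, if anything falls off the work surface, if the arm or the gripper's body presses on something with over 40 N, if the wrist force passes 120 N, or if a joint passes its speed limit or range.

ROBOT

A 6-joint arm with a two-finger parallel gripper is mounted at the origin on the work surface. World frame = base frame: x ahead of the robot, y to its left, z up, the work surface at z = 0. Lengths are in m, angles in degrees, forces in N, time in s.
With the tool pointing down it reaches from about 0.4 to 0.825 m from the base axis. Payload 7 kg.
Tool frame: the origin (TCP) lies on the centre line of the jaws, within the pads' length; the fingertips stand 22 mm ahead of it and the grasp point (between the pads) lies 3 mm ahead of it; z points along the fingers, y is the line along which they close (so a half turn about z gives the same grasp; the last joint's range is limited). The gripper opens to 88 mm and grips with 3 to 60 N. Pads are 19 mm wide; open, the fingers measure 130 mm over their backs; the gripper's body (78 mm by 193 mm) begins 47 mm behind the grasp point.
Start: joints at [-56.087, 20.546, 0.682, 0, -70.136, -16.507], TCP at [0.202, -0.644, 0.249] pointing down, gripper open.
Joint ranges: [-176.03, 176.03], [-82.01, 121.73], [-58.28, 71.71], [-173.87, 95.51], [-174.79, -0.11], [-173.66, 173.66]. Speed limits (degrees/s): [136.94, 136.94, 172.46, 180, 180, 180].

INTERFACE

Orientations are given as [roll, pitch, yaw] about the fixed x, y, z axes, in that order (R = Rz(yaw) Ry(pitch) Rx(roll)).
In Python, from plant import get_state, cams, r gives the robot as it stands.
- The arm moves only by the tool apply_moves, never from a script. Its argument "targets" is a list of rows, each an object with "dp": the shift along the world's x, y, z in m, a list of three; "yaw": the turn about the world's z in degrees. In form: [{"dp": [x, y, z], "yaw": yaw}, ...]. A call has 1 to 20 rows; each row is the pose to reach, as a shift and turn from the pose commanded when the call began; what a row does not reach only later rows make up. A row lasts 1/12 s, in which the tool goes at most 41.7 mm and 7.16 degrees, less where a joint would pass 70% of its speed; a pose out of reach is approached as far as the arm can. A call with a gripper value outside its range is refused whole. "grip" is the gripper command: -1 is fully open, 1 is shut, values between are in proportion, set as the call begins (left out, the last holds). The fingers move at their own pace and stop on an object; "squeeze" is the grip in N (left out, the last holds). Time passes only in rows, so rows that repeat a pose let the fingers close. It gives the time, the measured TCP pose, the force, the opening and the grip force at its end, in the units of the state.
- get_state(): the state, without advancing time (a new reading comes with each control period).
- cams.capture(name): name is "scene" or "top" or "wrist"; returns a dict with "image" (420x560x3 uint8, red, green, blue), "range_z" (420x560 float32, m along the optical axis (not along the pixel's ray), 0 where there is no reading), "fx", "fy", "cx", "cy" (pixels), "R" (3x3) and "t" (3): a world point X has camera coordinates R X + t; the wrist camera has in their place "T_tool_cam" (4x4, takes a point from camera to tool coordinates, whose origin is the TCP and whose axes are the flange's). Camera axes: x right, y down, z forward; pixel columns grow to the right and rows downward; lengths in m; the calibration is good to about 2 mm. A picture is of the moment at which its call begins: read the wrist's pose just before it.
- r.close_job(): hands the job in; it is judged then, once.
The state is a dict: "time_s": time; "joints": joint angles; "qd": joint speeds; "joint_torque": joint torques, N m; "tcp_pos": TCP position; "eef_rot": TCP orientation; "contact_force": force on the tool from outside, world axes, zero at the start; "moment": the same for the moment, N m; "gripper_width": finger opening in m; "gripper_force": force on a finger pad.
Only numpy, scipy, OpenCV 4.12 (cv2) and the standard library are available. Lean on these libraries where they do the work, as an engineer would, in place of code of your own. Each camera call takes 0.05 s, during which the arm holds its last target. There are 200 camera calls.

## Working session

There is one attempt and no reset: what is moved stays moved. The work goes in short steps, Python scripts to look and compute and a tool call to move; the robot and the scene stay as the last step left them, time stands still between calls to the robot, and variables do not carry over. Pictures are saved under pics/ and viewed, at most 10 in all, crops included, and the job is handed in when it is done.

Besides the shell and the picture viewer there is one more tool, called after "Call:" as name(argument=value, ...), one argument or row to a line, values as JSON. apply_moves: Moves the arm, as the interface text tells. Its arguments: {"type":"object","properties":{"targets":{"type":"array","items":{"type":"object","properties":{"dp":{"type":"array","items":{"type":"number"}},"yaw":{"type":"number"}}}},"grip":{"type":"number"},"squeeze":{"type":"number"}},"required":["targets"]}

```bash
mkdir -p pics; python3 - <<'E'
from plant import get_state,cams,r
import cv2,numpy as np,pickle
for n in ("scene","top"):
    c=cams.capture(n); cv2.imwrite(f"pics/{n}0.png",c["image"][:,:,::-1]); pickle.dump(c,open(f"{n}.pkl","wb"))
    print(n,c["R"],c["t"],c["fx"],c["cx"],c["cy"])
print(get_state())
E
```

```text
scene [[-8.46300813e-01  5.32704831e-01 -7.05479703e-04]
 [ 4.02417957e-01  6.38446980e-01 -6.56083258e-01]
 [-3.49048310e-01 -5.55527693e-01 -7.54688187e-01]] [ 0.50778858 -0.12734937  1.96004287] 539.491800682139 289.8149719128086 206.05241871588314
top [[-0.00142357 -0.99985792 -0.01679603]
 [-0.99001606  0.00377652 -0.14090398]
 [ 0.14094739  0.01642775 -0.98988078]] [-0.05637807  0.57801948  1.68970612] 525.0388251099145 290.3761534588176 221.8326873533781
{'time_s': 0.1, 'joints': array([-5.60877000e+01,  2.05879820e+01,  6.38072166e-01, -1.84116917e-02,
       -7.01361892e+01, -1.65058872e+01]), 'qd': array([ 0.03615319, -0.05202356,  0.0525029 ,  0.11566999,  0.03805616,
       -0.03892775]), 'joint_torque': array([-3.26127563e-03, -5.84162664e+01,  2.93748540e+01,  7.01573879e+00,
        1.00469420e-02, -8.46623448e-05]), 'tcp_pos': array([ 0.20176603, -0.64370232,  0.24769966]), 'eef_rot': array([ 1.79912531e+02, -7.86856988e-03, -1.62599850e+02]), 'contact_force': array([-0.23908109, -0.0289732 , -0.28596358]), 'moment': array([-0.03797539,  0.03410874,  0.03968415]), 'gripper_force': 0.0, 'gripper_width': 0.08743565716787692}
```

View pics/top0.png

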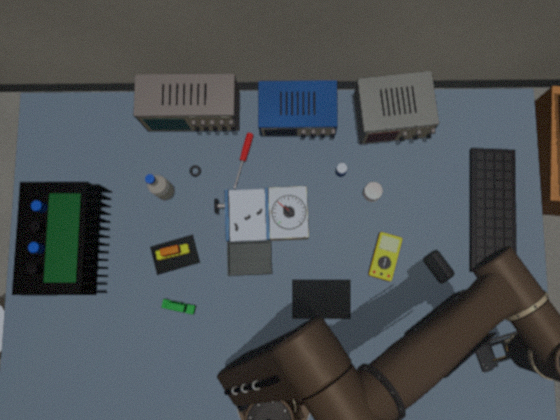

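View pics/scene0.png

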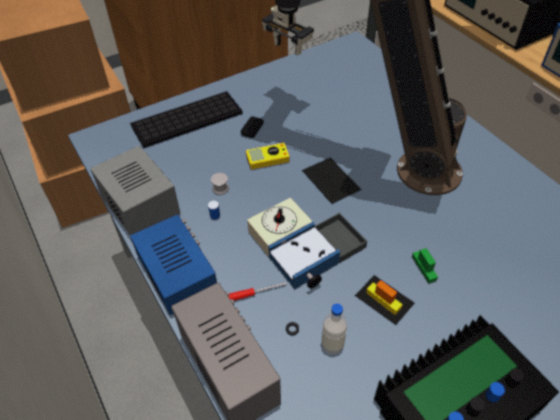

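```bash
cat >h.py <<'E'
import numpy as np,cv2
from plant import get_state,cams,r
def Rt(c,st=None):
    if "R" in c: return c["R"].T, -c["R"].T@c["t"]
    from scipy.spatial.transform import Rotation as Ro
    T=c["T_tool_cam"]; Rw=Ro.from_euler("xyz",st["eef_rot"],degrees=True).as_matrix()
    return Rw@T[:3,:3], Rw@T[:3,3]+st["tcp_pos"]
def plane(c,px,z,st=None):
    R,o=Rt(c,st); px=np.atleast_2d(px).astype(float)
    d=np.c_[(px[:,0]-c["cx"])/c["fx"],(px[:,1]-c["cy"])/c["fy"],np.ones(len(px))]@R.T
    return o+d*((z-o[2])/d[:,2])[:,None]
def blobs(m,amin=20):
    cs,_=cv2.findContours(m.astype(np.uint8),cv2.RETR_EXTERNAL,cv2.CHAIN_APPROX_NONE)
    return [k[:,0] for k in cs if cv2.contourArea(k)>=amin]
def rect(P):
    (c,s,a)=cv2.minAreaRect((P[:,:2]*1000).astype(np.float32)); return np.round(c,1),np.round(s,1),round(a,1)
E
python3 - <<'E'
from h import *
import pickle
c=pickle.load(open("top.pkl","rb")); im=c["image"]; hsv=cv2.cvtColor(im,cv2.COLOR_RGB2HSV)
H,S,V=[hsv[...,i].astype(int) for i in range(3)]
def roi(m,x0,y0,x1,y1):
    o=np.zeros(m.shape,bool); o[y0:y1,x0:x1]=m[y0:y1,x0:x1]; return o
def show(n,m,z,a=20):
    for b in blobs(m,a): print(n,b.mean(0).round(0),rect(plane(c,b,z)))
for p in [(250,200),(275,215),(248,215),(253,258),(155,255),(172,251),(183,250),(165,257),(290,211)]: print(p,im[p[1],p[0]],hsv[p[1],p[0]],round(float(c["range_z"][p[1],p[0]]),3))
show("mat",roi(V<60,145,230,205,280),.003,100)
show("orange",roi((H<17)&(S>150)&(V>120),145,230,205,280),.073)
show("yellow+or",roi((H<35)&(S>150)&(V>100),145,230,205,280),.029)
show("house",roi((V>150)&(S<60),268,180,315,245),.065,300)
show("plate",roi((V>150)&(S<60),222,180,268,245),.045,300)
show("pcs",roi((V<110),229,190,266,241),.051,8)
show("tray",roi((V<80),222,238,278,285),.035,100)
show("red",roi((H<8)&(S>120)&(V>90),268,190,310,240),.07,3)
E
python3 - <<'E'
import cv2
i=cv2.imread("pics/top0.png")[120:330,130:330]
cv2.imwrite("pics/crop.png",cv2.resize(i,(572,600),interpolation=cv2.INTER_CUBIC))
E
```

```text
(250, 200) [156 160 167] [109  17 167] 1.743
(275, 215) [146 151 157] [106  18 157] 1.709
(248, 215) [112 116 118] [100  13 118] 1.723
(253, 258) [74 77 81] [107  22  81] 1.752
(155, 255) [60 54 25] [ 25 149  60] 1.756
(172, 251) [160 102  45] [ 15 183 160] 1.694
(183, 250) [153 158  44] [ 31 184 158] 1.737
(165, 257) [112 102  33] [ 26 180 112] 1.733
(290, 211) [60 62 62] [90  8 62] 1.68
mat [175. 254.] (array([474.9, 331.1]), array([ 95.7, 145.4]), 16.2)
orange [169. 250.] (array([483.1, 332.7]), array([21.7, 53.9]), 11.2)
yellow+or [167. 252.] (array([480.3, 350.7]), array([34.8, 74.9]), 13.1)
yellow+or [184. 249.] (array([490.4, 294. ]), array([32.9, 26.5]), 1.6)
house [288. 229.] (array([559.2, -52.1]), array([120.3,  68.8]), 89.8)
house [288. 211.] (array([607. , -50.6]), array([97.7, 99. ]), 89.7)
house [286. 195.] (array([654.9, -47.5]), array([ 69.3, 121.3]), 3.4)
plate [247. 215.] (array([603.2,  83.9]), array([167.4, 117.9]), 2.2)
tray [249. 257.] (array([461.4,  77.5]), array([111.7, 145.4]), 1.3)
```

View pics/crop.png

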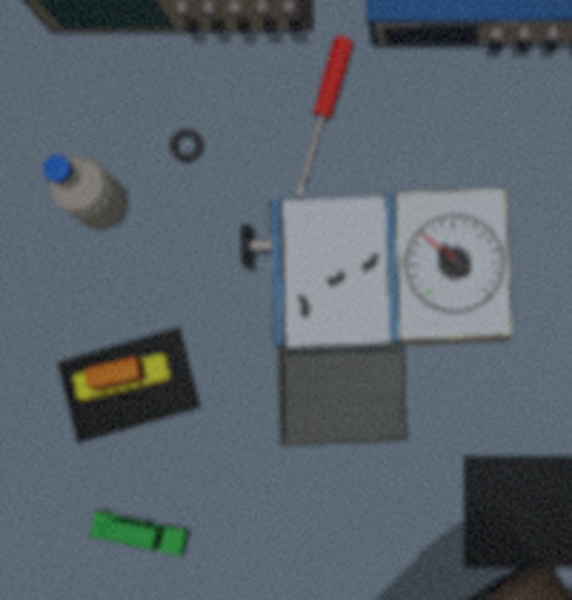

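Top view: tester with three pieces (crop (304,305), (336,278), (371,262)), the scraper on its mat to the left (120,375), green decoy below it, pointer heading up-left at the dial. Going above the tester for a wrist look.

Call:
apply_moves(
  targets=[
    {"dp": [0.04, 0.03, 0.02], "yaw": -2},
    {"dp": [0.06, 0.065, 0.03], "yaw": -4},
    {"dp": [0.08, 0.1, 0.05], "yaw": -6},
    {"dp": [0.1, 0.135, 0.07], "yaw": -8},
    {"dp": [0.12, 0.17, 0.08], "yaw": -10},
    {"dp": [0.14, 0.205, 0.09], "yaw": -12},
    {"dp": [0.16, 0.24, 0.1], "yaw": -15},
    {"dp": [0.33, 0.65, 0.13], "yaw": -15},
    {"dp": [0.33, 0.65, 0.13], "yaw": -15},
    {"dp": [0.33, 0.65, 0.13], "yaw": -15},
    {"dp": [0.33, 0.65, 0.13], "yaw": -15},
    {"dp": [0.33, 0.65, 0.13], "yaw": -15},
    {"dp": [0.33, 0.65, 0.13], "yaw": -15},
    {"dp": [0.33, 0.65, 0.13], "yaw": -15},
    {"dp": [0.33, 0.65, 0.13], "yaw": -15},
    {"dp": [0.33, 0.65, 0.13], "yaw": -15},
    {"dp": [0.33, 0.65, 0.13], "yaw": -15},
    {"dp": [0.33, 0.65, 0.13], "yaw": -15},
    {"dp": [0.33, 0.65, 0.13], "yaw": -15},
    {"dp": [0.33, 0.65, 0.13], "yaw": -15},
  ],
  grip=-1,
)

```text
time_s: 1.77
tcp_pos: [0.5324, 0.0082, 0.3777]
eef_rot: [-180.0, -0.1, -177.4]
contact_force: [-0.3, -0.0, -1.0]
gripper_width: 0.0878
gripper_force: 0.0
```

```bash
python3 - <<'E'
from h import *
import pickle
s=get_state(); c=cams.capture("wrist"); pickle.dump((s,c),open("w1.pkl","wb")); cv2.imwrite("pics/w1.png",c["image"][:,:,::-1])
print(s["time_s"],s["tcp_pos"],s["eef_rot"],s["joints"],c["T_tool_cam"].round(3),c["fx"])
E
```

```text
1.7667 [0.53238911 0.00816972 0.37766235] [-1.79988097e+02 -9.26889470e-02 -1.77401602e+02] [ 2.19788904e+01  3.65661473e+00 -4.45402230e+00 -1.97221408e-02
 -8.19807502e+01 -1.09377716e+02] [[ 0.001 -0.956 -0.292  0.078]
 [ 1.     0.001  0.    -0.001]
 [ 0.    -0.292  0.956 -0.138]
 [ 0.     0.     0.     1.   ]] 316.77564016002987
```

View pics/w1.png

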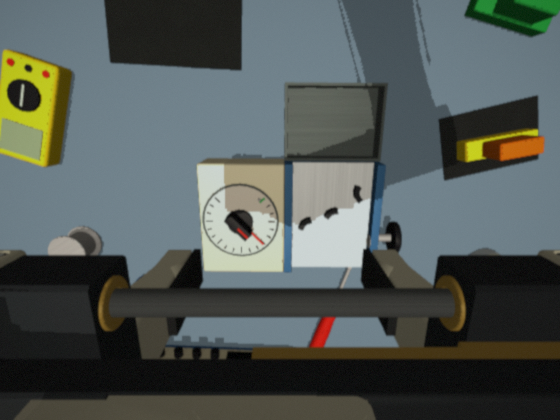

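Wrist view: dial at (240,222), pieces (305,224), (331,212), (358,193), scraper on mat at (500,145), tray (335,120).

```bash
python3 - <<'E'
from h import *
import pickle
s,c=pickle.load(open("w1.pkl","rb")); im=c["image"]; hsv=cv2.cvtColor(im,cv2.COLOR_RGB2HSV)
H,S,V=[hsv[...,i].astype(int) for i in range(3)]
def roi(m,x0,y0,x1,y1):
    o=np.zeros(m.shape,bool); o[y0:y1,x0:x1]=m[y0:y1,x0:x1]; return o
def show(n,m,z,a=20):
    for b in blobs(m,a): print(n,b.mean(0).round(0),rect(plane(c,b,z,s)))
T=lambda P:P
show("pcs",roi((V<70),294,178,371,250),.051,20)
show("mat",roi((V<60)|(S>150),438,90,545,185),.003,500)
show("orange",roi((H<14)&(S>150)&(V>90),450,120,550,165),.073,50)
show("yel",roi((H>=16)&(H<40)&(S>120)&(V>90),450,120,550,165),.029,50)
show("bluejaw",roi((H>95)&(H<125)&(S>110),280,150,390,275),.065,50)
show("bar",roi(V<50,215,195,265,250),.099,50)
show("red",roi((H<10)|(H>170),225,205,275,255)&(S>120)&(V>90),.068,5)
print("zero px", plane(c,[(240,222)],.097,s))
g=roi((H>40)&(H<80)&(S>60),195,160,290,272); show("green",g,.066,2)
# tray inner corners rim; housing corners by eye
print("house/tray corners",plane(c,[(199,166),(204,271),(286,272)],.065,s).round(4)[:,:2],plane(c,[(286,84),(386,84)],.035,s).round(4)[:,:2])
E
```

```text
pcs [304. 222.] (array([612.3,  45.8]), array([ 9.8, 21.1]), 45.5)
pcs [369. 232.] (array([622.3, 149.2]), array([59.9,  4.8]), 1.2)
pcs [331. 212.] (array([592.8,  85.3]), array([ 9.4, 19.7]), 30.9)
pcs [357. 193.] (array([562.8, 122.4]), array([24.3,  9.6]), 15.8)
mat [491. 138.] (array([474.4, 336.5]), array([ 98.6, 158.6]), 16.2)
orange [521. 148.] (array([482.7, 334.9]), array([26.1, 59.7]), 13.3)
yel [497. 141.] (array([482.7, 335.2]), array([ 33., 108.]), 13.3)
bluejaw [376. 206.] (array([581.5, 149.7]), array([138.9,  15. ]), 2.7)
bluejaw [288. 216.] (array([603.2,  20.3]), array([172.9,   8.8]), 2.8)
bar [238. 221.] (array([602.3, -49.4]), array([37.8, 29.5]), 21.1)
red [257. 238.] (array([634.7, -25. ]), array([24.2,  2.2]), 45.0)
red [242. 233.] (array([627.4, -48.1]), array([20.6,  4.5]), 44.6)
zero px [[ 0.60025415 -0.04739087  0.097     ]]
green [262. 200.] (array([575.1, -19.6]), array([3.1, 8.5]), 48.1)
house/tray corners [[ 0.5298 -0.1103]
 [ 0.6956 -0.1073]
 [ 0.6914  0.0219]] [[0.4128 0.0082]
 [0.4062 0.1493]]
```

Call:
apply_moves(
  targets=[
    {"dp": [-0.05, 0.327, -0.15], "yaw": 10.8},
    {"dp": [-0.05, 0.327, -0.15], "yaw": 10.8},
    {"dp": [-0.05, 0.327, -0.15], "yaw": 10.8},
    {"dp": [-0.05, 0.327, -0.15], "yaw": 10.8},
    {"dp": [-0.05, 0.327, -0.15], "yaw": 10.8},
    {"dp": [-0.05, 0.327, -0.15], "yaw": 10.8},
    {"dp": [-0.05, 0.327, -0.15], "yaw": 10.8},
    {"dp": [-0.05, 0.327, -0.15], "yaw": 10.8},
    {"dp": [-0.05, 0.327, -0.15], "yaw": 10.8},
    {"dp": [-0.05, 0.327, -0.15], "yaw": 10.8},
    {"dp": [-0.05, 0.327, -0.15], "yaw": 10.8},
    {"dp": [-0.05, 0.327, -0.22], "yaw": 10.8},
    {"dp": [-0.05, 0.327, -0.22], "yaw": 10.8},
    {"dp": [-0.05, 0.327, -0.22], "yaw": 10.8},
    {"dp": [-0.05, 0.327, -0.22], "yaw": 10.8},
  ],
)

```text
time_s: 3.07
tcp_pos: [0.4822, 0.3309, 0.1587]
eef_rot: [-179.9, -0.1, -166.9]
contact_force: [0.3, 0.6, 1.4]
gripper_width: 0.0876
gripper_force: 0.0
```

```bash
python3 - <<'E'
from h import *
s=get_state(); c=cams.capture("wrist"); cv2.imwrite("pics/w2.png",c["image"][:,:,::-1])
print(s["tcp_pos"],s["eef_rot"])
hsv=cv2.cvtColor(c["image"],cv2.COLOR_RGB2HSV); H,S,V=[hsv[...,i].astype(int) for i in range(3)]
for n,m,z in (("or",(H<14)&(S>150)&(V>60),.073),("yel",(H>=16)&(H<40)&(S>120)&(V>60),.029)):
    for b in blobs(m,100): print(n,b.min(0),b.max(0),rect(plane(c,b,z,s)))
E
```

```text
[0.48223888 0.33088119 0.15867601] [-1.79895771e+02 -8.21562944e-02 -1.66881558e+02]
or [249 200] [329 242] (array([479.2, 335. ]), array([33. , 60.3]), 13.2)
yel [253 342] [559 358] (array([600.4, 488.2]), array([ 19.6, 313.5]), 13.3)
yel [436 276] [465 330] (array([539.3, 511.9]), array([63.8, 25.4]), 27.3)
yel [ 98 276] [127 330] (array([614.9, 191.3]), array([25.3, 64. ]), 89.0)
yel [226 188] [351 227] (array([481.5, 335.6]), array([ 35.7, 109.3]), 13.2)
```

Call:
apply_moves(
  targets=[
    {"dp": [0, 0.003, -0.03]},
    {"dp": [0, 0.003, -0.06]},
    {"dp": [0, 0.003, -0.08]},
    {"dp": [0, 0.003, -0.098]},
    {"dp": [0, 0.003, -0.098]},
    {"dp": [0, 0.003, -0.098]},
  ],
)

```text
$.targets[0]: bad value
```

Call:
apply_moves(
  targets=[
    {"dp": [0, 0, 0]},
    {"dp": [0, 0, 0]},
    {"dp": [0, 0, 0]},
    {"dp": [0, 0, 0]},
    {"dp": [0, 0, 0]},
    {"dp": [0, 0, 0]},
    {"dp": [0, 0, 0]},
    {"dp": [0, 0, 0]},
  ],
  grip=1,
  squeeze=25,
)

```text
$.targets[0]: bad value
```

Call:
apply_moves(
  targets=[
    {"dp": [0, 0.003, -0.03], "yaw": 0},
    {"dp": [0, 0.003, -0.06], "yaw": 0},
    {"dp": [0, 0.003, -0.08], "yaw": 0},
    {"dp": [0, 0.003, -0.098], "yaw": 0},
    {"dp": [0, 0.003, -0.098], "yaw": 0},
    {"dp": [0, 0.003, -0.098], "yaw": 0},
  ],
)

```text
time_s: 3.62
tcp_pos: [0.4829, 0.3363, 0.0623]
eef_rot: [180.0, 0.1, -166.8]
contact_force: [0.1, 0.4, 0.7]
gripper_width: 0.0875
gripper_force: 0.0
```

Call:
apply_moves(
  targets=[
    {"dp": [0, 0, 0], "yaw": 0},
    {"dp": [0, 0, 0], "yaw": 0},
    {"dp": [0, 0, 0], "yaw": 0},
    {"dp": [0, 0, 0], "yaw": 0},
    {"dp": [0, 0, 0], "yaw": 0},
    {"dp": [0, 0, 0], "yaw": 0},
    {"dp": [0, 0, 0], "yaw": 0},
    {"dp": [0, 0, 0], "yaw": 0},
  ],
  grip=1,
  squeeze=25,
)

```text
time_s: 4.28
tcp_pos: [0.4821, 0.3363, 0.0613]
eef_rot: [180.0, 0.1, -166.8]
contact_force: [-2.1, 0.7, 5.9]
gripper_width: 0.0596
gripper_force: 25.0
```

Call:
apply_moves(
  targets=[
    {"dp": [0, 0, 0.03], "yaw": 0},
    {"dp": [0, 0, 0.07], "yaw": 0},
    {"dp": [0, 0, 0.11], "yaw": 0},
    {"dp": [0.01, -0.04, 0.12], "yaw": -2},
    {"dp": [0.02, -0.08, 0.12], "yaw": -4},
    {"dp": [0.03, -0.115, 0.12], "yaw": -6},
    {"dp": [0.045, -0.15, 0.12], "yaw": -8},
    {"dp": [0.06, -0.185, 0.12], "yaw": -10.6},
    {"dp": [0.08, -0.215, 0.12], "yaw": -10.6},
    {"dp": [0.11, -0.235, 0.12], "yaw": -10.6},
    {"dp": [0.14, -0.248, 0.12], "yaw": -10.6},
    {"dp": [0.165, -0.248, 0.12], "yaw": -10.6},
    {"dp": [0.186, -0.248, 0.12], "yaw": -10.6},
    {"dp": [0.186, -0.248, 0.12], "yaw": -10.6},
    {"dp": [0.186, -0.248, 0.12], "yaw": -10.6},
    {"dp": [0.186, -0.248, 0.12], "yaw": -10.6},
  ],
)

```text
time_s: 5.62
tcp_pos: [0.6669, 0.0878, 0.1796]
eef_rot: [-180.0, -0.1, -177.4]
contact_force: [-0.6, -0.2, -2.1]
gripper_width: 0.0597
gripper_force: 25.0
```

```bash
python3 - <<'E'
from h import *
import pickle
s=get_state(); c=cams.capture("wrist"); pickle.dump((s,c),open("w3.pkl","wb")); cv2.imwrite("pics/w3.png",c["image"][:,:,::-1])
print(s["tcp_pos"],s["eef_rot"],s["gripper_width"])
E
```

```text
[0.66692325 0.08776585 0.17956391] [-1.79981445e+02 -1.19088936e-01 -1.77413607e+02] 0.0596943320740086
```

View pics/w3.png

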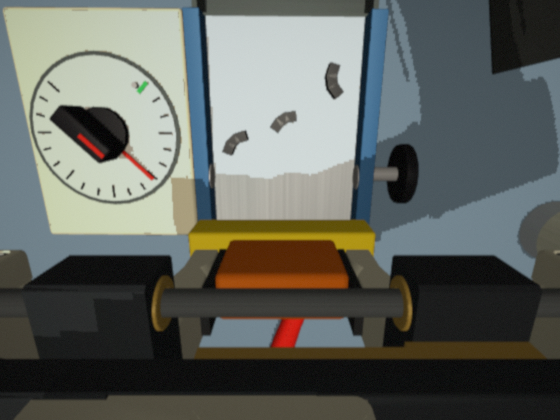

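```bash
python3 - <<'E'
from h import *
import pickle
s,c=pickle.load(open("w3.pkl","rb")); hsv=cv2.cvtColor(c["image"],cv2.COLOR_RGB2HSV); H,S,V=[hsv[...,i].astype(int) for i in range(3)]
w=(V>120)&(S<50); bl=(H>95)&(H<125)&(S>110)
for r_ in range(20,165,28):
    x=np.where(w[r_,205:370])[0]+205; b=np.where(bl[r_,175:400])[0]+175
    L,Rr=plane(c,[(x.min()-.5,r_),(x.max()+.5,r_)],.045,s); a,d=plane(c,[(b.min()-.5,r_),(b.max()+.5,r_)],.065,s)
    print(r_,L[:2].round(4),Rr[:2].round(4),"mid",(L+Rr)[:2]/2*1,"blue",a[:2].round(4),d[:2].round(4),((a+d)/2)[:2].round(4))
for b in blobs((V<90)&w.__invert__(),100):
    if b[:,0].min()>216 and b[:,0].max()<352 and b[:,1].max()<170: print("pc",plane(c,b,.05,s)[:,:2].mean(0),plane(c,b,.05,s)[:,0].max())
y=blobs((H>=16)&(H<40)&(S>150)&(V>100)&(np.arange(420)[:,None]>215),200)
for b in y: print("foot",b.min(0),b.max(0))
E
```

```text
20 [0.5231 0.0226] [0.5175 0.1432] mid [0.52032185 0.08286306] blue [0.5287 0.0116] [0.5221 0.1542] [0.5254 0.0829]
48 [0.5423 0.0237] [0.5367 0.1439] mid [0.53951166 0.08381235] blue [0.5465 0.0122] [0.5399 0.1553] [0.5432 0.0838]
76 [0.5624 0.024 ] [0.5568 0.1448] mid [0.55963041 0.08440943] blue [0.5651 0.0129] [0.5585 0.1557] [0.5618 0.0843]
104 [0.5835 0.0244] [0.5779 0.1457] mid [0.58072708 0.08503553] blue [0.5847 0.0137] [0.578  0.1569] [0.5814 0.0853]
132 [0.6057 0.0256] [0.6001 0.1466] mid [0.60285546 0.08610986] blue [0.6052 0.0144] [0.5986 0.1574] [0.6019 0.0859]
160 [0.6289 0.0261] [0.6234 0.1467] mid [0.62615392 0.08638383] blue [0.6267 0.0152] [0.6201 0.1587] [0.6234 0.087 ]
pc [0.61589255 0.04210501] 0.6217081606565302
pc [0.5608256  0.12169493] 0.5738243427737679
foot [189 231] [374 255]
```

Call:
apply_moves(
  targets=[
    {"dp": [0.001, 0.001, -0.025], "yaw": 0},
    {"dp": [0.001, 0.001, -0.05], "yaw": 0},
    {"dp": [0.001, 0.001, -0.065], "yaw": 0},
    {"dp": [0.001, 0.001, -0.07], "yaw": 0},
    {"dp": [0.001, 0.001, -0.075], "yaw": 0},
    {"dp": [0.001, 0.001, -0.075], "yaw": 0},
    {"dp": [0.001, 0.001, -0.075], "yaw": 0},
  ],
)

```text
time_s: 6.25
tcp_pos: [0.6693, 0.0893, 0.1067]
eef_rot: [180.0, 0.1, -177.4]
contact_force: [0.2, -0.4, -1.4]
gripper_width: 0.06
gripper_force: 25.0
```

Call:
apply_moves(
  targets=[
    {"dp": [0, 0, -0.002], "yaw": 0},
    {"dp": [-0.008, -0.0003, -0.002], "yaw": 0},
    {"dp": [-0.017, -0.0007, -0.002], "yaw": 0},
    {"dp": [-0.026, -0.001, -0.002], "yaw": 0},
    {"dp": [-0.035, -0.0015, -0.002], "yaw": 0},
    {"dp": [-0.044, -0.002, -0.002], "yaw": 0},
    {"dp": [-0.053, -0.002, -0.002], "yaw": 0},
    {"dp": [-0.062, -0.0026, -0.002], "yaw": 0},
    {"dp": [-0.071, -0.003, -0.002], "yaw": 0},
    {"dp": [-0.08, -0.0034, -0.002], "yaw": 0},
    {"dp": [-0.088, -0.0037, -0.002], "yaw": 0},
    {"dp": [-0.096, -0.004, -0.002], "yaw": 0},
    {"dp": [-0.104, -0.0044, -0.002], "yaw": 0},
    {"dp": [-0.112, -0.0047, -0.002], "yaw": 0},
    {"dp": [-0.12, -0.005, -0.002], "yaw": 0},
    {"dp": [-0.128, -0.0054, -0.002], "yaw": 0},
    {"dp": [-0.136, -0.0057, -0.002], "yaw": 0},
    {"dp": [-0.144, -0.006, -0.002], "yaw": 0},
    {"dp": [-0.152, -0.0064, -0.002], "yaw": 0},
    {"dp": [-0.155, -0.0065, -0.002], "yaw": 0},
  ],
)

```text
time_s: 7.92
tcp_pos: [0.5124, 0.0821, 0.1035]
eef_rot: [-180.0, -0.0, -177.4]
contact_force: [-0.7, 0.0, -2.0]
gripper_width: 0.0599
gripper_force: 25.0
```

Call:
apply_moves(
  targets=[
    {"dp": [-0.004, 0, 0], "yaw": 0},
    {"dp": [-0.004, 0, 0], "yaw": 0},
    {"dp": [0, 0, 0.03], "yaw": 0},
    {"dp": [0, 0, 0.06], "yaw": 0},
    {"dp": [0.05, 0, 0.1], "yaw": 0},
    {"dp": [0.08, 0.0, 0.1], "yaw": 0},
    {"dp": [0.1, 0.0, 0.1], "yaw": 0},
    {"dp": [0.1, 0.0, 0.1], "yaw": 0},
    {"dp": [0.1, 0.0, 0.1], "yaw": 0},
  ],
)

```text
time_s: 8.67
tcp_pos: [0.615, 0.0823, 0.2026]
eef_rot: [-180.0, -0.1, -177.5]
contact_force: [-0.7, -0.0, -2.3]
gripper_width: 0.0597
gripper_force: 25.0
```

```bash
python3 - <<'E'
from h import *
s=get_state(); print(s["time_s"],s["tcp_pos"],s["eef_rot"])
a=cams.capture("wrist")["image"]; b=cams.capture("scene")["image"]
b=cv2.resize(b[180:280,220:400],(560,311),interpolation=cv2.INTER_CUBIC)
cv2.imwrite("pics/w4.png",np.vstack([a[:280],b])[:,:,::-1])
E
```

```text
8.6667 [0.61500454 0.08225589 0.20261002] [-1.79987713e+02 -5.47922018e-02 -1.77466766e+02]
```

View pics/w4.png

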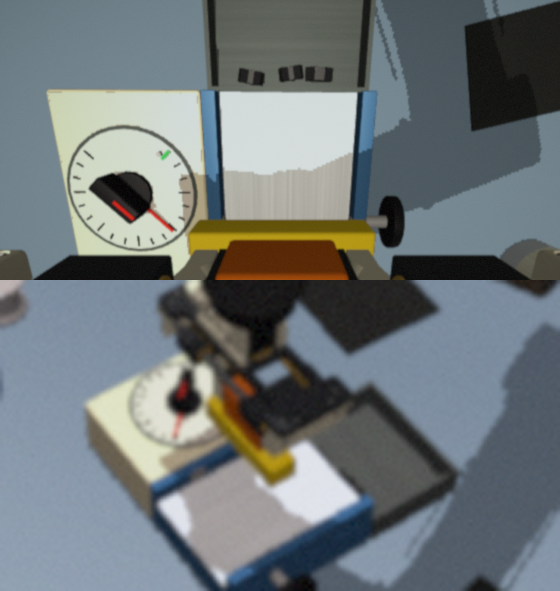

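All three pieces lie in the tray at (250,77), (290,73), (320,74) and the plate is clear. Returning the scraper.

Call:
apply_moves(
  targets=[
    {"dp": [-0.035, 0.01, -0.01], "yaw": 0},
    {"dp": [-0.065, 0.03, -0.02], "yaw": 2},
    {"dp": [-0.09, 0.06, -0.03], "yaw": 4},
    {"dp": [-0.11, 0.095, -0.03], "yaw": 6},
    {"dp": [-0.12, 0.13, -0.03], "yaw": 8},
    {"dp": [-0.13, 0.165, -0.04], "yaw": 10},
    {"dp": [-0.137, 0.2, -0.05], "yaw": 12},
    {"dp": [-0.137, 0.235, -0.06], "yaw": 12},
    {"dp": [-0.137, 0.252, -0.08], "yaw": 12},
    {"dp": [-0.137, 0.252, -0.1], "yaw": 12},
    {"dp": [-0.137, 0.252, -0.12], "yaw": 12},
    {"dp": [-0.137, 0.252, -0.13], "yaw": 12},
    {"dp": [-0.137, 0.252, -0.135], "yaw": 12},
    {"dp": [-0.137, 0.252, -0.138], "yaw": 12},
    {"dp": [-0.137, 0.252, -0.138], "yaw": 12},
    {"dp": [-0.137, 0.252, -0.138], "yaw": 12},
  ],
)

```text
time_s: 10.1
tcp_pos: [0.4773, 0.3346, 0.0666]
eef_rot: [180.0, 0.1, -165.4]
contact_force: [0.1, 0.2, -2.1]
gripper_width: 0.06
gripper_force: 25.0
```

Call:
apply_moves(
  targets=[
    {"dp": [0, 0, -0.002], "yaw": 0},
    {"dp": [0, 0, -0.004], "yaw": 0},
    {"dp": [0, 0, -0.0055], "yaw": 0},
    {"dp": [0, 0, -0.0055], "yaw": 0},
    {"dp": [0, 0, -0.0055], "yaw": 0},
  ],
)

```text
time_s: 10.52
tcp_pos: [0.4773, 0.3347, 0.0613]
eef_rot: [180.0, 0.1, -165.4]
contact_force: [-2.3, -1.1, 7.5]
gripper_width: 0.0599
gripper_force: 25.0
```

Down (force rose). Release and rise.

Call:
apply_moves(
  targets=[
    {"dp": [0, 0, 0], "yaw": 0},
    {"dp": [0, 0, 0], "yaw": 0},
    {"dp": [0, 0, 0], "yaw": 0},
    {"dp": [0, 0, 0], "yaw": 0},
    {"dp": [0, 0, 0], "yaw": 0},
    {"dp": [0, 0, 0], "yaw": 0},
  ],
  grip=-1,
)

```text
time_s: 11.02
tcp_pos: [0.4769, 0.3344, 0.06]
eef_rot: [-180.0, -0.0, -165.4]
contact_force: [-1.0, -0.1, 0.9]
gripper_width: 0.0873
gripper_force: 0.0
```

Call:
apply_moves(
  targets=[
    {"dp": [0, 0, 0.02], "yaw": 0},
    {"dp": [0, 0, 0.05], "yaw": 0},
    {"dp": [0, 0, 0.09], "yaw": 0},
    {"dp": [0, 0, 0.13], "yaw": 0},
    {"dp": [0, 0, 0.17], "yaw": 0},
    {"dp": [0.0, -0.04, 0.19], "yaw": 6},
    {"dp": [0.01, -0.08, 0.2], "yaw": 12},
    {"dp": [0.02, -0.12, 0.2], "yaw": 18},
    {"dp": [0.03, -0.16, 0.2], "yaw": 24},
    {"dp": [0.05, -0.195, 0.2], "yaw": 30},
    {"dp": [0.06, -0.235, 0.2], "yaw": 30},
    {"dp": [0.07, -0.275, 0.2], "yaw": 30},
    {"dp": [0.08, -0.315, 0.2], "yaw": 30},
    {"dp": [0.1, -0.35, 0.2], "yaw": 30},
    {"dp": [0.115, -0.38, 0.2], "yaw": 30},
    {"dp": [0.12, -0.384, 0.2], "yaw": 30},
    {"dp": [0.12, -0.384, 0.2], "yaw": 30},
    {"dp": [0.12, -0.384, 0.2], "yaw": 30},
  ],
)

```text
time_s: 12.52
tcp_pos: [0.5967, -0.0499, 0.2595]
eef_rot: [180.0, -0.0, -135.5]
contact_force: [0.3, -1.0, 0.0]
gripper_width: 0.0878
gripper_force: 0.0
```

```bash
python3 - <<'E'
from h import *
import pickle
s=get_state(); c=cams.capture("wrist"); t=cams.capture("top"); pickle.dump((s,c),open("w5.pkl","wb"))
print(s["time_s"],s["tcp_pos"],s["eef_rot"],s["joints"])
b=cv2.resize(t["image"][170:300,130:330],(560,364),interpolation=cv2.INTER_CUBIC)
cv2.imwrite("pics/w5.png",np.vstack([c["image"][120:350],b])[:,:,::-1])
hsv=cv2.cvtColor(t["image"],cv2.COLOR_RGB2HSV); H,S,V=[hsv[...,i].astype(int) for i in range(3)]
m=np.zeros(H.shape,bool); m[230:280,145:205]=((H<17)&(S>150)&(V>120))[230:280,145:205]
for k in blobs(m): print("handle",rect(plane(t,k,.073)))
E
```

```text
12.5167 [ 0.59667232 -0.04986809  0.2594738 ] [ 1.79957380e+02 -4.22842652e-02 -1.35473074e+02] [ 1.38960384e+01  1.30669999e+01 -8.34631135e+00 -1.62447434e-02
 -6.86447891e+01 -5.93632048e+01]
handle (array([477.7, 331.1]), array([23.7, 57.5]), 15.9)
```

View pics/w5.png

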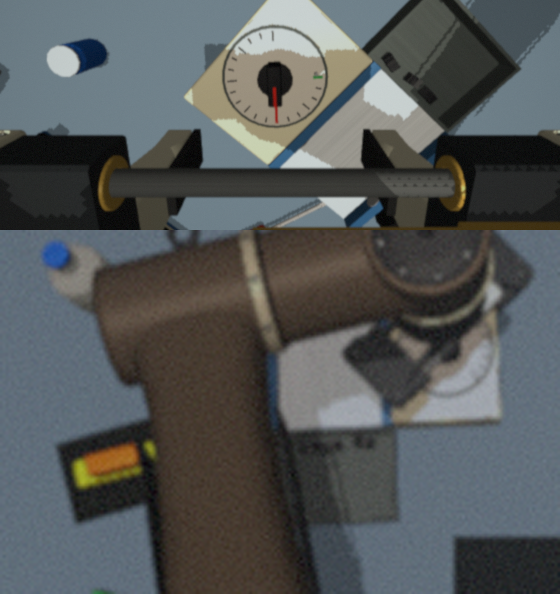

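Scraper stands on its mat (115,465); dial circle centre about (275,195) in the full wrist image, pointer nearly along the tool's x.

```bash
python3 - <<'E'
from h import *
import pickle
s,c=pickle.load(open("w5.pkl","rb")); hsv=cv2.cvtColor(c["image"],cv2.COLOR_RGB2HSV); H,S,V=[hsv[...,i].astype(int) for i in range(3)]
q=plane(c,[(222,195),(327,195),(275,145),(275,246)],.066,s)[:,:2]; print(q.round(4),"circle centre",((q[0]+q[1])/2).round(4),((q[2]+q[3])/2).round(4))
red=((H<10)|(H>170))&(S>120)&(V>70); red[:160]=0; red[255:]=0; red[:,:240]=0; red[:,310:]=0
for b in blobs(red,3):
    for z in (.066,.099):
        P=plane(c,b,z,s)[:,:2]; v=cv2.fitLine((P*1000).astype(np.float32),cv2.DIST_L2,0,.01,.01).ravel(); print(z,b.min(0),b.max(0),P.mean(0).round(4),np.degrees(np.arctan2(v[1],v[0])).round(1))
blk=(V<55); blk[:150]=0; blk[235:]=0; blk[:,:240]=0; blk[:,310:]=0
for b in blobs(blk,100): print("blk",b.min(0),b.max(0),plane(c,[(b.min(0)+b.max(0))/2],.08,s))
# tester-derived knob estimate
y=np.radians(2.5); print("est",.598+.135*np.sin(y),.085-.135*np.cos(y))
E
```

```text
[[ 0.6454 -0.0936]
 [ 0.5661 -0.0131]
 [ 0.5675 -0.0899]
 [ 0.6478 -0.0116]] circle centre [ 0.6057 -0.0534] [ 0.6077 -0.0507]
0.066 [272 207] [277 242] [ 0.6292 -0.0296] 48.7
0.099 [272 207] [277 242] [ 0.6205 -0.0372] 48.7
blk [258 182] [291 225] [[ 0.60952156 -0.04924944  0.08      ]]
est 0.6038886172943203 -0.04987150991355081
```

Call:
apply_moves(
  targets=[
    {"dp": [0.008, -0.001, -0.04], "yaw": 0.5},
    {"dp": [0.008, -0.001, -0.08], "yaw": 0.5},
    {"dp": [0.008, -0.001, -0.11], "yaw": 0.5},
    {"dp": [0.008, -0.001, -0.135], "yaw": 0.5},
    {"dp": [0.008, -0.001, -0.15], "yaw": 0.5},
    {"dp": [0.008, -0.001, -0.159], "yaw": 0.5},
    {"dp": [0.008, -0.001, -0.159], "yaw": 0.5},
    {"dp": [0.008, -0.001, -0.159], "yaw": 0.5},
  ],
)

```text
time_s: 13.28
tcp_pos: [0.6052, -0.0498, 0.1017]
eef_rot: [-180.0, 0.0, -134.8]
contact_force: [0.6, 0.8, 0.6]
gripper_width: 0.0874
gripper_force: 0.0
```

Call:
apply_moves(
  targets=[
    {"dp": [0, 0, 0], "yaw": 0},
    {"dp": [0, 0, 0], "yaw": 0},
    {"dp": [0, 0, 0], "yaw": 0},
    {"dp": [0, 0, 0], "yaw": 0},
    {"dp": [0, 0, 0], "yaw": 0},
    {"dp": [0, 0, 0], "yaw": 0},
    {"dp": [0, 0, 0], "yaw": 0},
    {"dp": [0, 0, 0], "yaw": 0},
    {"dp": [0, 0, 0], "yaw": 0},
    {"dp": [0, 0, 0], "yaw": 0},
  ],
  grip=1,
  squeeze=10,
)

```text
time_s: 14.12
tcp_pos: [0.6049, -0.0506, 0.101]
eef_rot: [180.0, -0.0, -134.9]
contact_force: [-0.3, -0.5, -0.3]
gripper_width: 0.0266
gripper_force: 0.0
```

```bash
python3 -c "
from plant import get_state
s=get_state();print(s['moment'],s['contact_force'],s['tcp_pos'],s['joints'])"
```

```text
[0.059576   0.06363028 0.00232049] [-0.33458067 -0.52670379 -0.29697222] [ 0.60485387 -0.05062648  0.10098797] [ 1.36364515e+01  2.17512594e+01 -1.86600321e+01 -3.49014229e-06
 -4.95986074e+01 -5.85354178e+01]
```

Still closing.

Call:
apply_moves(
  targets=[
    {"dp": [0, 0, 0], "yaw": 0},
    {"dp": [0, 0, 0], "yaw": 0},
    {"dp": [0, 0, 0], "yaw": 0},
    {"dp": [0, 0, 0], "yaw": 0},
    {"dp": [0, 0, 0], "yaw": 0},
    {"dp": [0, 0, 0], "yaw": 0},
  ],
)

```text
time_s: 14.62
tcp_pos: [0.6055, -0.0513, 0.1011]
eef_rot: [-179.9, -0.0, -134.9]
contact_force: [2.8, -4.2, -2.9]
gripper_width: 0.0137
gripper_force: 10.0
```

Call:
apply_moves(
  targets=[
    {"dp": [0.001, -0.001, 0], "yaw": 3},
    {"dp": [0.001, -0.001, 0], "yaw": 8},
    {"dp": [0.001, -0.001, 0], "yaw": 14},
    {"dp": [0.001, -0.001, 0], "yaw": 20},
    {"dp": [0.001, -0.001, 0], "yaw": 26},
    {"dp": [0.001, -0.001, 0], "yaw": 32},
    {"dp": [0.001, -0.001, 0], "yaw": 38},
    {"dp": [0.001, -0.001, 0], "yaw": 44},
    {"dp": [0.001, -0.001, 0], "yaw": 50},
    {"dp": [0.001, -0.001, 0], "yaw": 56},
    {"dp": [0.001, -0.001, 0], "yaw": 62},
    {"dp": [0.001, -0.001, 0], "yaw": 68},
    {"dp": [0.001, -0.001, 0], "yaw": 73},
    {"dp": [0.001, -0.001, 0], "yaw": 78},
    {"dp": [0.001, -0.001, 0], "yaw": 82},
    {"dp": [0.001, -0.001, 0], "yaw": 85},
    {"dp": [0.001, -0.001, 0], "yaw": 88},
    {"dp": [0.001, -0.001, 0], "yaw": 88},
  ],
)

```text
time_s: 16.12
tcp_pos: [0.6078, -0.0514, 0.1012]
eef_rot: [-179.9, -0.1, -46.7]
contact_force: [6.3, -1.5, -4.0]
gripper_width: 0.0141
gripper_force: 10.0
```

```bash
python3 -c "
from plant import get_state
s=get_state();print(s['moment'],s['contact_force'],s['tcp_pos'],s['eef_rot'])"
```

```text
[-0.51002593 -2.22115728  0.04100601] [ 6.31369884 -1.5388384  -3.9752637 ] [ 0.60777628 -0.05143432  0.10115162] [-1.79853393e+02 -1.24526590e-01 -4.66844999e+01]
```

Call:
apply_moves(
  targets=[
    {"dp": [0.001, 0, 0], "yaw": 2},
    {"dp": [0.001, 0, 0], "yaw": 4},
    {"dp": [0.001, 0, 0], "yaw": 6},
    {"dp": [0.001, 0, 0], "yaw": 7},
    {"dp": [0.001, 0, 0], "yaw": 7},
    {"dp": [0.001, 0, 0], "yaw": 7},
  ],
)

```text
time_s: 16.62
tcp_pos: [0.6078, -0.0513, 0.1012]
eef_rot: [-179.9, -0.1, -39.9]
contact_force: [5.4, 1.0, -3.6]
gripper_width: 0.0143
gripper_force: 10.4
```

```bash
python3 -c "
from plant import get_state
s=get_state();print(s['moment'],s['contact_force'],s['tcp_pos'],s['eef_rot'])"
```

```text
[ 0.19756118 -1.79088628 -0.22332004] [ 5.37299161  1.02820716 -3.55246354] [ 0.60780124 -0.05131272  0.10118243] [-1.79919563e+02 -6.13510412e-02 -3.99496631e+01]
```

Call:
apply_moves(
  targets=[
    {"dp": [0, 0, 0], "yaw": 0},
    {"dp": [0, 0, 0], "yaw": 0},
    {"dp": [0, 0, 0], "yaw": 0},
    {"dp": [0, 0, 0], "yaw": 0},
    {"dp": [0, 0, 0], "yaw": 0},
    {"dp": [0, 0, 0], "yaw": 0},
  ],
  grip=-0.4,
)

```text
time_s: 17.12
tcp_pos: [0.6067, -0.0516, 0.101]
eef_rot: [180.0, 0.0, -39.9]
contact_force: [-0.8, -0.7, 1.3]
gripper_width: 0.0494
gripper_force: 0.0
```

Call:
apply_moves(
  targets=[
    {"dp": [0, 0, 0.02], "yaw": 0},
    {"dp": [0, 0, 0.05], "yaw": 0},
    {"dp": [0, 0, 0.09], "yaw": 0},
    {"dp": [0, 0, 0.13], "yaw": 0},
    {"dp": [0, 0, 0.17], "yaw": 0},
    {"dp": [0, 0, 0.2], "yaw": 0},
    {"dp": [0, 0, 0.2], "yaw": 0},
    {"dp": [0, 0, 0.2], "yaw": 0},
  ],
)

```text
time_s: 17.78
tcp_pos: [0.6076, -0.0515, 0.3036]
eef_rot: [-179.8, -0.2, -39.9]
contact_force: [-0.5, 0.4, -1.0]
gripper_width: 0.0615
gripper_force: 0.0
```

```bash
python3 - <<'E'
from h import *
s=get_state(); c=cams.capture("wrist"); t=cams.capture("top")
print(s["time_s"],s["tcp_pos"],s["eef_rot"])
a=cv2.resize(c["image"][120:320,180:380],(400,400),interpolation=cv2.INTER_CUBIC); b=cv2.resize(t["image"][170:300,130:330],(400,260),interpolation=cv2.INTER_CUBIC)
cv2.imwrite("pics/w6.png",np.hstack([a,np.vstack([b,np.zeros((140,400,3),np.uint8)])])[:,:,::-1])
hsv=cv2.cvtColor(c["image"],cv2.COLOR_RGB2HSV); H,S,V=[hsv[...,i].astype(int) for i in range(3)]
for n,m in (("red",((H<10)|(H>170))&(S>120)&(V>70)),("green",(H>40)&(H<80)&(S>70)&(V>60))):
    for b in blobs(m,3):
        P=plane(c,b,.067,s)[:,:2]
        if np.hypot(*(P.mean(0)-[.606,-.051]))<.08: print(n,b.min(0),b.max(0),P.mean(0).round(4))
E
```

```text
17.7833 [ 0.60755813 -0.05147062  0.30359646] [-1.79794303e+02 -1.59299859e-01 -3.98971012e+01]
red [279 191] [283 224] [ 0.5875 -0.0324]
```

View pics/w6.png

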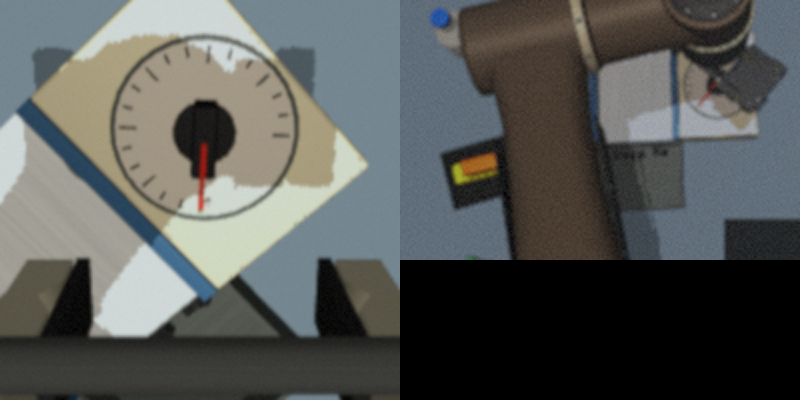

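```bash
python3 - <<'E'
from h import *
s=get_state(); c=cams.capture("wrist")
P=plane(c,[(280.5,224.5)],.067,s)[0][:2]; q=plane(c,[(235.5,183.5),(329,183.5),(282,138),(282,229.5)],.066,s)[:,:2]
C=((q[0]+q[1])/2+(q[2]+q[3])/2)/2; d=P-C; print(C,np.degrees(np.arctan2(d[1],d[0])))
# housing edge/jaw line: tester yaw (image jaw top edge right side)
e=plane(c,[(195,170),(287,266)],.065,s)[:,:2]; v=e[1]-e[0]; print(np.degrees(np.arctan2(v[1],v[0])))
E
```

```text
[ 0.60618096 -0.0523041 ] 137.89122079063088
-178.69905842167165
```

```bash
python3 -c "
from plant import r
print(r.close_job())"
```

```text
the job is handed in; nothing more can be done
None
```

The job is handed in at about 18 s of the 72 s: all three pieces are in the tray, the scraper stands released on its mat near the centre, and the peak pointer is back on its zero stop; hand-in gave no verdict, so these come from my camera checks, and I did not re-measure the bystanders.

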